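# Reset the bench power box behind its push-latch cover

### The arm

A 6-joint arm with a two-finger parallel gripper is mounted at the origin on the work surface. World frame = base frame: x ahead of the robot, y to its left, z up, the work surface at z = 0. Lengths are in mm, angles in rad, forces in N, time in s.
With the tool pointing down it reaches from about 350 to 850 mm from the base axis. Payload 8.1 kg.
Tool frame: the origin (TCP) lies on the centre line of the jaws, within the pads' length; the fingertips stand 22 mm ahead of it and the grasp point (between the pads) lies 3 mm ahead of it (robot.tip_reach is the distance from the TCP to the fingertips, in mm); z points along the fingers, x is the direction in which the jaws open and shut, and the axes are right-handed (so a half turn about z gives the same grasp; the last joint's range is limited). The gripper opens to 93 mm and grips with 3 to 60 N. Pads are 15 mm wide; open, the fingers measure 128 mm over their backs; the gripper's body (75 mm by 188 mm) begins 65 mm behind the grasp point.
Start: joints at [-1.316, 0.13, 1.488, -0, 1.523, -0.085], TCP at [199.999, -565.69, 240.635] pointing down, gripper open.
Joint ranges: [-2.96, 2.96], [-0.89, 2.26], [0.02, 2.5], [-1.34, 4.48], [0, 2.73], [-2.66, 2.66]. Speed limits (rad/s): [2.39, 2.39, 2.79, 3.14, 3.14, 3.14].

### API

Orientations are given as a unit quaternion [x, y, z, w].
In Python, from cell import robot, viewer, models gives the robot as it stands.
- The arm moves only by the tool drive_tool, never from a script. Its arguments are lists of equal length, an entry for each row: "gripper": the opening, from 0 (shut) to 1 (fully open); "travel": the shift along the tool's x, y, z in units of 25 mm (1.0 is 25 mm), a list of three; "spin": the turn about the tool's z in units of 6 degrees (1.0 is 6 degrees). A call has 1 to 10 rows; each row shifts and turns the commanded pose from where the row before left it, along the tool's axes as they then stand; what a row does not reach is not made up. A row lasts 1/12 s, in which the tool goes at most 41.7 mm and 7.16 degrees, less where a joint would pass 70% of its speed; a pose out of reach is approached as far as the arm can. A call is refused whole if a number of a shift passes 1 or a number of a turn 1, either way. A call with a gripper value outside its range is refused whole. The fingers move at their own pace and stop on an object; the grip force is fixed at half the most. Time passes only in rows, so rows that do not move let the fingers close. It gives the time, the measured TCP pose, the force and the opening at its end, in the units of the state.
- robot.read_state(): the state, without advancing time (a new reading comes with each control period).
- viewer.capture(name): name is "scene" or "top"; returns a dict with "img" (400x640x3 uint8, red, green, blue), "camera_matrix" (3x3 intrinsics, pixels), "view" (4x4, takes a point from world to camera coordinates). Camera axes: x right, y down, z forward; pixel columns grow to the right and rows downward; lengths in mm; the calibration is good to about 2 mm. A picture is of the moment at which its call begins. There is no depth.
- robot.hand_in(): hands the job in, once; it reports no verdict.
Trained networks look in a picture, given as the dict that the camera call returned (one of the last four; its "shot" number tells which), for a name from the list of things; names that differ only in an ending like _2 or _b are one class to them, and where a whole thing is asked for, a point or a joint stands for the part that bears it (a point fixed in the world has none). Each returns a list of dicts, best first, with "confidence" (0 to 1); they miss things now and then, are a little off and sometimes report something else, mostly with a low value. They report only what shows in the picture. A call takes as long as a camera call.
- models.find_in(picture, query): "extent" ([left, top, right, bottom] in pixels, round what is visible of it).
The state is a dict: "time": time; "qpos": joint angles; "dq": joint speeds; "effort": joint torques, N m; "eef_pos": TCP position; "orientation": TCP orientation; "ft_force": force on the tool from outside, world axes, zero at the start; "moment": the same for the moment, N m; "width": finger opening in mm.
Only numpy, scipy, OpenCV 4.12 (cv2) and the standard library are available. Lean on these libraries where they do the work, as an engineer would, in place of code of your own. Each camera call takes 0.05 s, during which the arm holds its last target. There are 200 camera calls.

### The job

The bench power box has tripped. Press its flush cover with a fingertip to pop it open, push the round reset button inside fully home, then press the cover down again until it latches flush and stays shut when you let go. Only press and push with the fingers: pinch or lift nothing, and leave the things lying around the box where they are.

Things in the scene. Friction and masses are not known exactly. Their poses are not given: they have to be found in the camera images.
- power_box: grey painted bench power box, 170 (x) x 150 (y) x 70 mm high, screwed down to the bench. Origin: centre of its underside, on the bench; z up; its x axis points from the cover's hinge to the cover's free edge, away from the robot give or take the box's yaw. In its top is a recess 114 x 104 mm, 42 mm deep, closed flush by the cover.
- hinge (a point): middle of the cover's hinge line, level with the box top: in the box's frame x -55 mm, y 0, z 70 mm. The hinge runs along the box's y axis on the edge nearest the robot, where a steel barrel shows. The cover is an aluminium plate 110 mm long (hinge to free edge) x 100 wide x 6 thick; open, its free edge stands 104 mm above the box top and 35 mm beyond the hinge line in the box's x.
- press_spot (a point): round mark (22 mm) on the cover's outer face, where it is pressed: 92 mm from the hinge line, 18 mm short of the free edge, mid-width. Moves with the cover; z axis: the cover's outward normal, x axis: to the free edge. Push-push latch: pressed in 5 mm here (over 4 mm counts, stop at 6 mm; 5 to 8 N) and let go, a latched cover pops open; an open one, pushed shut and in the same way, latches.
- cover (a joint): cover angle, rad: 0 latched flush (rests within 0.01), negative pressed in (stop -0.065), 1.25 fully open. Once unlatched its spring raises it in about 2 s and holds it at 1.25. To shut it, push its outer face, which then faces the robot, over and down against the spring (about 3 N, growing to 6 N), 5 mm past flush, and let go. A press that is too short changes nothing.
- button_top (a point): centre of the top of the reset button: a round white plastic button 24 mm wide in a black collar 36 mm wide, upright in the recess under the cover, 78 mm from the hinge line in the box's x, y 0. Its top stands 58 mm above the bench (12 mm below the box top) when fully out, 50 mm when fully home.
- reset_button (a joint): how far the reset button is pushed in, m: 0 fully out (tripped), 0.008 fully home. It has no spring: it moves at about 4 N and stays where it is left. It starts within 1.5 mm of fully out.
- tape_measure: bystander: yellow tape measure standing on the bench, 66 x 40 x 62 mm, loose; origin at the centre of its underside
- pencil: bystander: orange pencil lying on the bench beyond the box, 170 mm long, 8 mm thick, along its x axis; origin under it, near its middle
- glue_bottle: bystander: white glue bottle with an orange cap, 56 mm across, 150 mm high, upright; origin at the centre of its underside

How it is judged:
By the outcome, as a careful person would: the job done as asked, in the order asked, and still so for the second after the job is handed in, with the robot touching nothing.
It also fails if it takes over 58 s, if anything falls off the work surface, if the arm or the gripper's body presses on something with over 40 N, if the wrist force passes 120 N, or if a joint passes its speed limit or range.

## Working session

There is one attempt and no reset: what is moved stays moved. The work goes in short steps, Python scripts to look and compute and a tool call to move; the robot and the scene stay as the last step left them, time stands still between calls to the robot, and variables do not carry over. Pictures are saved under pics/ and viewed, about 8 in all and at most 12, crops included, and the job is handed in when it is done.

Besides the shell and the picture viewer there is one more tool, called by a JSON object that holds its "name" and its "arguments", one argument or row to a line. drive_tool: Moves the arm, as the interface text tells. Its arguments: {"type":"object","properties":{"gripper":{"type":"array"},"travel":{"type":"array"},"spin":{"type":"array"}},"required":["gripper","travel","spin"]}

```bash
mkdir -p pics; ls; cat > h.py <<'E'
from cell import robot, viewer, models
import numpy as np, cv2
def snap(n,f):
    p=viewer.capture(n); cv2.imwrite('pics/'+f,p['img'][:,:,::-1]); return p
def proj(p,X):
    X=np.atleast_2d(X).astype(float); V=np.array(p['view']);c=X@V[:3,:3].T+V[:3,3]; q=c@np.array(p['camera_matrix']).T; return q[:,:2]/q[:,2:]
def ray(p,uv,z):
    V=np.array(p['view']);R=V[:3,:3];o=-R.T@V[:3,3]; d=R.T@np.linalg.inv(p['camera_matrix'])@np.array([*uv,1.]); return o+d*(z-o[2])/d[2]
E
python3 - <<'E'
from h import *
s=robot.read_state(); print(s)
for n in ('scene','top'):
    p=snap(n,n+'1.png')
    V=np.array(p['view']); print(n,-V[:3,:3].T@V[:3,3])
    for q in ('power_box','press_spot','hinge','tape_measure','glue_bottle','pencil'):
        print(q,[(np.round(d['extent']).tolist(),round(d['confidence'],2)) for d in models.find_in(p,q)[:2]])
a=cv2.imread('pics/scene1.png');b=cv2.imread('pics/top1.png')
E
```

```text
pics
{'time': 0.0, 'qpos': array([-1.31640943e+00,  1.31156314e-01,  1.48927941e+00,  1.91602418e-05,
        1.52302437e+00, -8.54152531e-02]), 'dq': array([ 1.43151172e-03,  9.93790945e-04,  1.08068874e-04,  5.74425307e-05,
        1.01007546e-03, -1.87677335e-04]), 'effort': array([ 4.93111238e-04, -5.59840572e+01, -4.91751623e+01,  7.69427698e-02,
        3.53339477e-02, -1.35030209e-04]), 'eef_pos': array([ 199.86287383, -565.16137671,  239.59025757]), 'orientation': array([ 8.16485921e-01, -5.77364589e-01, -7.07428659e-04, -6.09483486e-04]), 'ft_force': array([ 0.59554671, -0.23892393, -0.29410045]), 'moment': array([-0.01168161, -0.01480617,  0.01329734]), 'width': 92.89659830848605}
scene [1124.73958636  298.43910181  910.24065246]
power_box [([225.0, 145.0, 294.0, 215.0], 0.6)]
press_spot [([238.0, 154.0, 283.0, 189.0], 0.62)]
hinge [([223.0, 147.0, 296.0, 216.0], 0.82), ([222.0, 211.0, 283.0, 224.0], 0.27)]
tape_measure [([314.0, 177.0, 332.0, 216.0], 0.74)]
glue_bottle [([180.0, 141.0, 209.0, 186.0], 0.78)]
pencil [([225.0, 215.0, 278.0, 222.0], 0.56)]
top [460.37761359  43.95391776 800.67006765]
power_box [([342.0, 166.0, 446.0, 271.0], 0.83)]
press_spot [([359.0, 180.0, 423.0, 252.0], 0.7)]
hinge [([339.0, 167.0, 444.0, 266.0], 0.55)]
tape_measure [([284.0, 203.0, 314.0, 245.0], 0.88)]
glue_bottle [([461.0, 172.0, 516.0, 212.0], 0.56)]
pencil [([337.0, 158.0, 408.0, 180.0], 0.68)]
```

```bash
python3 - <<'E'
from h import *
b=cv2.imread('pics/top1.png')[140:290,265:525]; cv2.imwrite('pics/t1c.png',cv2.resize(b,None,fx=3,fy=3,interpolation=cv2.INTER_CUBIC))
b=cv2.imread('pics/scene1.png')[120:240,160:350]; cv2.imwrite('pics/s1c.png',cv2.resize(b,None,fx=4,fy=4,interpolation=cv2.INTER_CUBIC))
E
```

```text
(no output)
```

View pics/t1c.png

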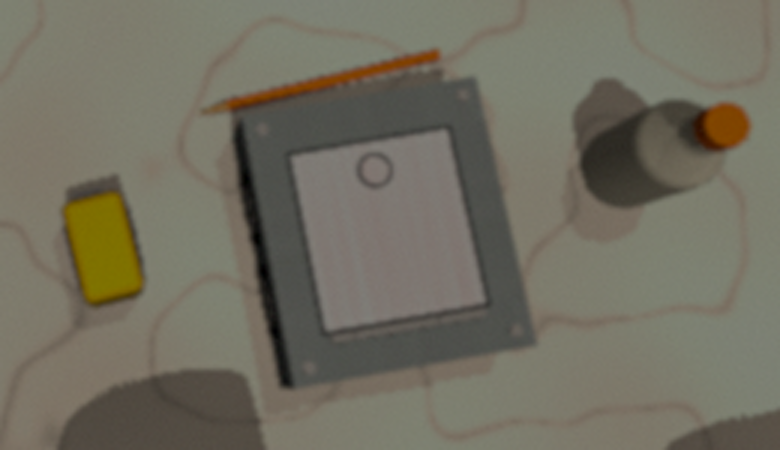

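View pics/s1c.png

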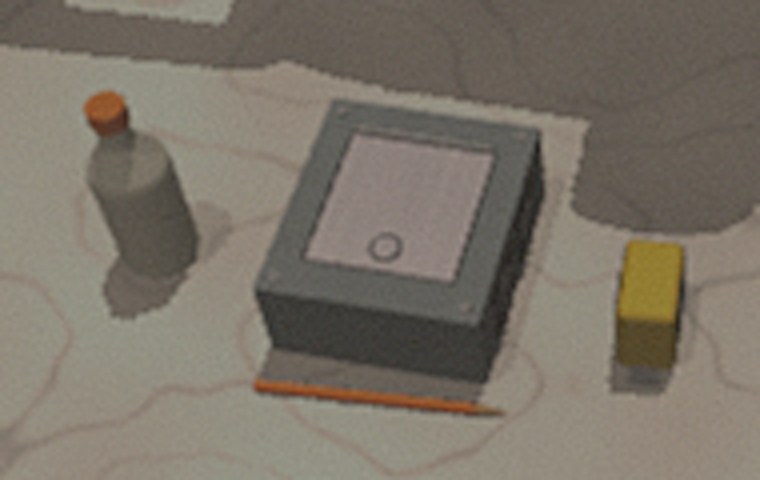

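The top view shows the box top with corners near (345,179), (423,166), (443,254), (361,268) and the mark near (390,197). The scene view has the mark near (256,182). The bottle and tape measure stand clear to either side, and the pencil lies just beyond the box.

```bash
cat >> h.py <<'E'
def box(P,v): # box mm -> world; P=(x,y,yaw)
    c,s=np.cos(P[2]),np.sin(P[2]); v=np.atleast_2d(v).astype(float)
    return np.c_[P[0]+c*v[:,0]-s*v[:,1],P[1]+s*v[:,0]+c*v[:,1],v[:,2]]
E
python3 - <<'E'
from h import *
from scipy.optimize import least_squares
t=viewer.capture('top'); s=viewer.capture('scene')
T=np.array([[240,118],[475,78],[535,343],[288,385],[375,170],[290,153],[452,127]])/3+[265,140]-.33
S=np.array([[480,325],[260,292],[335,100],[540,130],[386,247],[456,283],[305,260]])/4+[160,120]-.37
M=np.array([[85,75,70],[85,-75,70],[-85,-75,70],[-85,75,70],[37,0,70],[57,52,70],[57,-52,70]])
for i in range(7):  # triangulate
    f=lambda X:np.r_[proj(t,X)[0]-T[i],proj(s,X)[0]-S[i]]
    r=least_squares(f,[450,0,70.]); print(M[i],r.x.round(1),r.fun.round(1))
f=lambda P:np.r_[(proj(t,box(P,M))-T).ravel(),(proj(s,box(P,M))-S).ravel()]
for fn in (f,lambda P:f(P)[:14],lambda P:f(P)[14:]):
    r=least_squares(fn,[450,0,0.1]); print(r.x.round(3)); print(abs(r.fun).max().round(2))
    print(box(r.x,[[37,0,70],[23,0,58],[-55,0,70]]).round(1))
for n,z,uv in (('tape',62,(299,224)),('glue',0,(476,200))): print(n,ray(t,uv,z))
E
```

```text
[85 75 70] [618.3 -24.7  69.4] [-0.1  0.  -0.1 -0. ]
[ 85 -75  70] [ 647.1 -171.6   66.9] [-0.8  0.3 -1.1 -0.3]
[-85 -75  70] [ 482.9 -203.    70.3] [-0.2  0.1 -0.3 -0.1]
[-85  75  70] [455.7 -54.4  72.3] [ 0.4 -0.1  0.6  0.1]
[37  0 70] [ 586.7 -107.9   71.8] [-0.1  0.  -0.1 -0. ]
[57 52 70] [596.  -54.5  71.5] [-0.6  0.2 -0.9 -0.1]
[ 57 -52  70] [ 614.8 -155.7   69.4] [-0.7  0.3 -1.  -0.3]
[ 5.50397e+02 -1.14228e+02  1.86000e-01]
1.74
[[ 586.8 -107.4   70. ]
 [ 573.  -110.    58. ]
 [ 496.3 -124.4   70. ]]
[ 5.50669e+02 -1.14611e+02  1.80000e-01]
1.44
[[ 587.1 -108.    70. ]
 [ 573.3 -110.5   58. ]
 [ 496.6 -124.5   70. ]]
[ 5.49998e+02 -1.13548e+02  2.00000e-01]
1.12
[[ 586.3 -106.2   70. ]
 [ 572.5 -109.    58. ]
 [ 496.1 -124.5   70. ]]
tape [533.29685601  58.62951235  62.        ]
glue [ 595.13087453 -298.68268676    0.        ]
```

{"name": "drive_tool", "arguments": {
  "gripper": [0, 0, 0, 0, 0, 0, 0, 0, 0, 0],
  "travel": [
    [0, 0, 0],
    [0, 0, 0],
    [-0.75, -0.9, 0],
    [-0.75, -0.9, 0],
    [-0.75, -0.9, 0],
    [-0.75, -0.9, 0],
    [-0.75, -0.9, 0],
    [-0.75, -0.9, 0],
    [-0.75, -0.9, 0],
    [-0.75, -0.9, 0]
  ],
  "spin": [0.75, 0.75, 0, 0, 0, 0, 0, 0, 0, 0]
}}

```text
time: 1.63
eef_pos: [350.5, -384.3, 240.8]
orientation: [0.769, -0.64, 0.0, 0.0]
ft_force: [0.0, -1.1, -0.1]
width: 31.1
```

{"name": "drive_tool", "arguments": {
  "gripper": [0, 0, 0, 0, 0, 0, 0, 0, 0, 0],
  "travel": [
    [-0.75, -0.9, 0],
    [-0.75, -0.9, 0],
    [-0.75, -0.9, 0],
    [-0.75, -0.9, 0],
    [-0.75, -0.9, 0],
    [-0.75, -0.9, 0],
    [-0.75, -0.9, 0],
    [-0.75, -0.9, 0],
    [-0.75, -0.9, 0],
    [-0.75, -0.9, 0]
  ],
  "spin": [0, 0, 0, 0, 0, 0, 0, 0, 0, 0]
}}

```text
time: 2.47
eef_pos: [537.8, -158.9, 240.8]
orientation: [0.769, -0.64, 0.0, -0.0]
ft_force: [1.4, -0.6, 0.0]
width: 0.4
```

```bash
cat >> h.py <<'E'
from scipy.spatial.transform import Rotation as Ro
P0=(550.5,-114.2,0.185)
def st():
    s=robot.read_state(); R=Ro.from_quat(s['orientation']).as_matrix(); tip=s['eef_pos']+R[:,2]*robot.tip_reach
    c,n=np.cos(P0[2]),np.sin(P0[2]); d=tip-[P0[0],P0[1],0]
    b=np.array([c*d[0]+n*d[1]+55,-n*d[0]+c*d[1],d[2]-70])
    print('t',round(s['time'],2),'tip world',tip.round(1),'hinge-frame tip',b.round(1),'F',s['ft_force'].round(1),'w',round(s['width'],1),'toolx deg',np.degrees(np.arctan2(R[1,0],R[0,0])).round(1),'tilt',R[:2,2].round(4)); return s,R,tip,b
def go(bx,by,bz):  # units in tool axes to hinge-frame target
    s,R,tip,b=st(); d=box((0,0,P0[2]),[[bx-b[0],by-b[1],bz-b[2]]])[0]; print('units',(R.T@d/25).round(3))
E
python3 -c "
from h import *
go(92,0,20)"
```

```text
t 2.47 tip world [ 537.8 -158.9  218.8] hinge-frame tip [ 34.3 -41.6 148.8] F [ 1.4 -0.6  0. ] w 0.4 toolx deg -79.5 tilt [ 0.0004 -0.0002]
units [-1.672 -2.304  5.153]
```

{"name": "drive_tool", "arguments": {
  "gripper": [0, 0, 0, 0, 0, 0, 0, 0, 0, 0],
  "travel": [
    [-0.8, -0.8, 0],
    [-0.8, -0.8, 0],
    [0, -0.75, 0],
    [0, 0, 1],
    [0, 0, 1],
    [0, 0, 1],
    [0, 0, 1],
    [0, 0, 1],
    [0, 0, 0],
    [0, 0, 0]
  ],
  "spin": [0, 0, 0, 0, 0, 0, 0, 0, 0, 0]
}}

```text
time: 3.3
eef_pos: [586.1, -109.8, 114.3]
orientation: [0.769, -0.64, -0.002, 0.001]
ft_force: [-0.1, 0.4, 1.4]
width: 0.5
```

```bash
python3 -c "
from h import *
go(92,0,2)
a=snap('scene','s2.png')['img'][60:240,140:380];b=snap('top','t2.png')['img'][80:290,265:525]
a=cv2.resize(a,None,fx=2,fy=2);b=cv2.resize(b,(480,360))
import numpy as np
cv2.imwrite('pics/c2.png',cv2.resize(np.hstack([a,b])[:,:,::-1],(800,300)))"
```

```text
t 3.3 tip world [ 586.  -109.8   92.3] hinge-frame tip [90.7 -2.2 22.3] F [-0.1  0.4  1.4] w 0.5 toolx deg -79.5 tilt [-0.0036  0.001 ]
units [-0.087 -0.053  0.81 ]
```

View pics/c2.png

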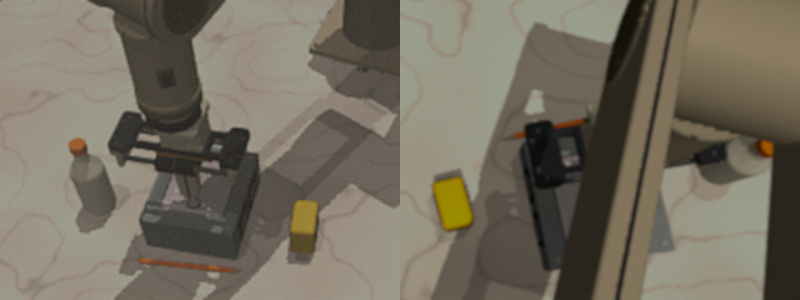

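The closed fingers stand over the front part of the cover at the mark. The gripper's wide side lies across the box, clear of the bottle and tape measure. Next is the press.

{"name": "drive_tool", "arguments": {
  "gripper": [0, 0, 0, 0],
  "travel": [
    [-0.08, -0.05, 0.4],
    [0, 0, 0.4],
    [0, 0, 0],
    [0, 0, 0]
  ],
  "spin": [0, 0, 0, 0]
}}

```text
time: 3.73
eef_pos: [587.7, -107.8, 94.8]
orientation: [0.769, -0.64, -0.001, 0.0]
ft_force: [0.1, 0.7, -0.7]
width: 0.4
```

{"name": "drive_tool", "arguments": {
  "gripper": [0, 0, 0, 0],
  "travel": [
    [0, 0, 0.1],
    [0, 0, 0.06],
    [0, 0, 0],
    [0, 0, 0]
  ],
  "spin": [0, 0, 0, 0]
}}

```text
time: 4.07
eef_pos: [588.6, -108.1, 92.3]
orientation: [0.769, -0.64, 0.0, -0.0]
ft_force: [-1.1, -0.1, 4.4]
width: 0.5
```

{"name": "drive_tool", "arguments": {
  "gripper": [0, 0, 0, 0],
  "travel": [
    [0, 0, 0.08],
    [0, 0, 0.06],
    [0, 0, 0],
    [0, 0, 0]
  ],
  "spin": [0, 0, 0, 0]
}}

```text
time: 4.4
eef_pos: [588.7, -108.1, 89.0]
orientation: [0.769, -0.64, 0.0, -0.0]
ft_force: [-1.0, 1.2, 5.5]
width: 0.3
```

{"name": "drive_tool", "arguments": {
  "gripper": [0, 0, 0, 0],
  "travel": [
    [0, 0, 0.04],
    [0, 0, 0.04],
    [0, 0, 0],
    [0, 0, 0]
  ],
  "spin": [0, 0, 0, 0]
}}

```text
time: 4.73
eef_pos: [588.6, -108.2, 86.7]
orientation: [0.769, -0.64, 0.0, -0.0]
ft_force: [-2.1, -0.7, 5.3]
width: 0.3
```

{"name": "drive_tool", "arguments": {
  "gripper": [0, 0, 0, 0],
  "travel": [
    [0, 0, 0.02],
    [0, 0, 0.02],
    [0, 0, 0],
    [0, 0, 0]
  ],
  "spin": [0, 0, 0, 0]
}}

```text
time: 5.07
eef_pos: [588.6, -108.2, 86.4]
orientation: [0.769, -0.64, 0.0, -0.0]
ft_force: [-3.7, 1.2, 11.1]
width: 0.1
```

{"name": "drive_tool", "arguments": {
  "gripper": [0, 0, 0, 0, 0, 0, 0, 0, 0, 0],
  "travel": [
    [0, 0, -0.2],
    [0, 0, -0.6],
    [0, 0, -1],
    [0, 0, -1],
    [0, 0, -1],
    [0, 0, -1],
    [0, 0, -1],
    [0, 0, -1],
    [0, 0, 0],
    [0, 0, 0]
  ],
  "spin": [0, 0, 0, 0, 0, 0, 0, 0, 0, 0]
}}

```text
time: 5.9
eef_pos: [589.3, -108.2, 257.0]
orientation: [0.769, -0.64, 0.002, -0.001]
ft_force: [-0.4, 0.1, -0.9]
width: 0.5
```

{"name": "drive_tool", "arguments": {
  "gripper": [0, 0, 0, 0, 0, 0, 0, 0, 0, 0],
  "travel": [
    [0, 0, 0],
    [0, 0, 0],
    [0, 0, 0],
    [0, 0, 0],
    [0, 0, 0],
    [0, 0, 0],
    [0, 0, 0],
    [0, 0, 0],
    [0, 0, 0],
    [0, 0, 0]
  ],
  "spin": [0, 0, 0, 0, 0, 0, 0, 0, 0, 0]
}}

```text
time: 6.73
eef_pos: [588.3, -108.0, 255.2]
orientation: [0.769, -0.64, 0.0, -0.0]
ft_force: [0.3, 0.3, 0.7]
width: 0.3
```

{"name": "drive_tool", "arguments": {
  "gripper": [0, 0, 0, 0, 0],
  "travel": [
    [0, 0, 0],
    [0, 0, 0],
    [0, 0, 0],
    [0, 0, 0],
    [0, 0, 0]
  ],
  "spin": [0, 0, 0, 0, 0]
}}

```text
time: 7.15
eef_pos: [588.3, -108.0, 255.1]
orientation: [0.769, -0.64, -0.0, 0.0]
ft_force: [-0.5, 0.8, -0.8]
width: 0.6
```

```bash
python3 -c "
from h import *
go(86,0,0)
a=snap('scene','s3.png')['img'][30:240,140:380];b=snap('top','t3.png')['img'][80:290,265:525]
a=cv2.resize(a,None,fx=2,fy=2);b=cv2.resize(b,(480,420))
cv2.imwrite('pics/c3.png',cv2.resize(np.hstack([a,b])[:,:,::-1],(800,350)))"
```

```text
t 7.15 tip world [ 588.3 -108.   233.1] hinge-frame tip [ 93.3  -0.9 163.1] F [-0.5  0.8 -0.8] w 0.6 toolx deg -79.5 tilt [-0.  0.]
units [-0.035  0.291  6.525]
```

View pics/c3.png

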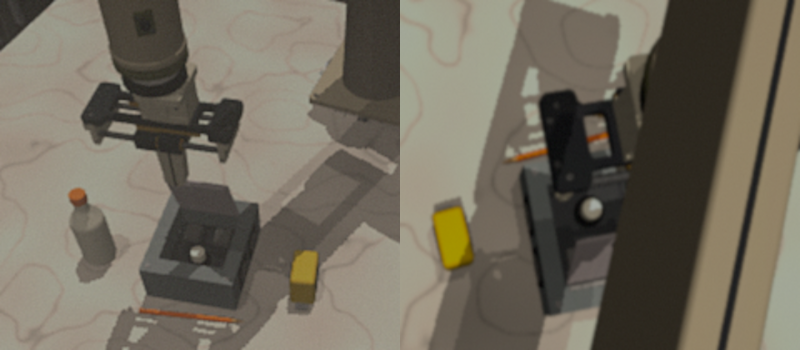

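The cover is open. The button shows at about (258,183) in the scene view and (389,205) in the top view.

```bash
python3 - <<'E'
from h import *
from scipy.optimize import least_squares
t=viewer.capture('top'); s=viewer.capture('scene')
A={}
for n,p in (('t',t),('s',s)):
    d=models.find_in(p,'button_top')[:3]; print(n,[(np.round(x['extent'],1).tolist(),round(x['confidence'],2)) for x in d])
print('expected',proj(t,box(P0,[23,0,57.5])),proj(s,box(P0,[23,0,57.5])))
r=least_squares(lambda X:np.r_[proj(t,X)[0]-[389,205.4],proj(s,X)[0]-[258,183]],[570,-110,58.]); print(r.x,r.fun)
E
```

```text
t [([284.0, 201.6, 315.5, 244.2], 0.55)]
s [([222.6, 213.5, 284.6, 223.9], 0.64), ([254.5, 175.0, 261.5, 186.1], 0.48)]
expected [[389.27047307 204.7950166 ]] [[258.39248503 180.68895582]]
[ 573.61993363 -111.85351128   46.96958893] [ 0.12419932 -0.04440305  0.18338791  0.0345987 ]
```

{"name": "drive_tool", "arguments": {
  "gripper": [0, 0, 0, 0, 0, 0, 0, 0, 0, 0],
  "travel": [
    [-0.04, 0.3, 0],
    [0, 0, 1],
    [0, 0, 1],
    [0, 0, 1],
    [0, 0, 1],
    [0, 0, 1],
    [0, 0, 1],
    [0, 0, 0.6],
    [0, 0, 0],
    [0, 0, 0]
  ],
  "spin": [0, 0, 0, 0, 0, 0, 0, 0, 0, 0]
}}

```text
time: 8.28
eef_pos: [579.7, -108.2, 89.5]
orientation: [0.769, -0.64, -0.001, 0.0]
ft_force: [0.3, -1.1, 0.5]
width: 0.9
```

```bash
python3 -c "
from h import *
go(85,0,-12)
s=snap('scene','s4.png')['img'][60:240,140:380]
cv2.imwrite('pics/c4.png',cv2.resize(s[:,:,::-1],None,fx=3,fy=3))"
```

```text
t 8.28 tip world [ 579.6 -108.2   67.5] hinge-frame tip [84.7  0.5 -2.5] F [ 0.3 -1.1  0.5] w 0.9 toolx deg -79.5 tilt [-0.0022  0.0006]
units [ 0.022 -0.012  0.379]
```

View pics/c4.png

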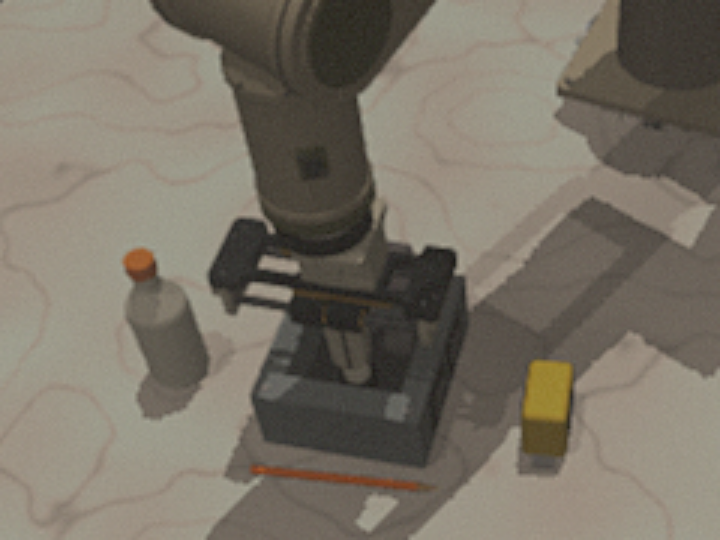

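The fingertips (352,378 in the crop) are over the button with no contact. The open cover behind them is untouched.

{"name": "drive_tool", "arguments": {
  "gripper": [0, 0, 0, 0, 0, 0],
  "travel": [
    [0, 0, 0.2],
    [0, 0, 0.2],
    [0, 0, 0.1],
    [0, 0, 0.06],
    [0, 0, 0],
    [0, 0, 0]
  ],
  "spin": [0, 0, 0, 0, 0, 0]
}}

```text
time: 8.83
eef_pos: [581.3, -108.5, 76.7]
orientation: [0.769, -0.64, 0.001, -0.0]
ft_force: [2.1, -1.0, 3.4]
width: 0.3
```

{"name": "drive_tool", "arguments": {
  "gripper": [0, 0, 0, 0],
  "travel": [
    [0, 0, 0.08],
    [0, 0, 0.04],
    [0, 0, 0],
    [0, 0, 0]
  ],
  "spin": [0, 0, 0, 0]
}}

```text
time: 9.17
eef_pos: [580.9, -108.5, 73.2]
orientation: [0.769, -0.64, 0.0, -0.0]
ft_force: [1.9, -0.3, 2.7]
width: 0.3
```

{"name": "drive_tool", "arguments": {
  "gripper": [0, 0, 0, 0, 0],
  "travel": [
    [0, 0, 0.04],
    [0, 0, 0.04],
    [0, 0, 0],
    [0, 0, 0],
    [0, 0, 0]
  ],
  "spin": [0, 0, 0, 0, 0]
}}

```text
time: 9.58
eef_pos: [581.1, -108.5, 72.1]
orientation: [0.769, -0.64, 0.0, -0.0]
ft_force: [-0.6, -0.2, 10.7]
width: 0.4
```

{"name": "drive_tool", "arguments": {
  "gripper": [0, 0, 0, 0],
  "travel": [
    [0, 0, 0.02],
    [0, 0, 0.02],
    [0, 0, 0],
    [0, 0, 0]
  ],
  "spin": [0, 0, 0, 0]
}}

```text
time: 9.92
eef_pos: [581.2, -108.5, 72.0]
orientation: [0.769, -0.64, 0.0, -0.0]
ft_force: [-4.6, 1.5, 16.5]
width: 0.5
```

{"name": "drive_tool", "arguments": {
  "gripper": [0, 0, 0],
  "travel": [
    [0, 0, 0.04],
    [0, 0, 0],
    [0, 0, 0]
  ],
  "spin": [0, 0, 0]
}}

```text
time: 10.17
eef_pos: [581.3, -108.5, 71.8]
orientation: [0.769, -0.64, 0.0, -0.0]
ft_force: [-7.6, 2.6, 22.3]
width: 0.5
```

{"name": "drive_tool", "arguments": {
  "gripper": [0, 0, 0, 0, 0, 0, 0, 0, 0, 0],
  "travel": [
    [0, 0, -0.4],
    [0, 0, -1],
    [0, 0, -1],
    [0, 0, -1],
    [0, 0, -1],
    [0, 0, -1],
    [0, 0, -1],
    [0, 0, -0.6],
    [0, 0, 0],
    [0, 0, 0]
  ],
  "spin": [0, 0, 0, 0, 0, 0, 0, 0, 0, 0]
}}

```text
time: 11.0
eef_pos: [580.7, -108.4, 244.0]
orientation: [0.769, -0.64, 0.0, -0.0]
ft_force: [0.8, 0.1, -0.7]
width: 0.5
```

```bash
python3 -c "
from h import *
go(-10,0,140)
s=snap('scene','s5.png');print([(np.round(x['extent'],1).tolist(),round(x['confidence'],2)) for x in models.find_in(s,'button_top')])
for z in (58,50): print(proj(s,box(P0,[[23,0,z],[35,0,z],[11,0,z]])).round(1).tolist())
c=[cv2.resize(cv2.imread('pics/'+f)[145:220,215:305],None,fx=4.4,fy=4.4,interpolation=cv2.INTER_CUBIC) for f in ('s3.png','s5.png')]
cv2.imwrite('pics/c5.png',np.hstack(c))"
```

```text
t 11.0 tip world [ 580.7 -108.4  222. ] hinge-frame tip [ 85.8   0.2 152. ] F [ 0.8  0.1 -0.7] w 0.5 toolx deg -79.5 tilt [ 0.0003 -0.0001]
units [0.015 3.832 0.48 ]
[([249.4, 178.2, 261.8, 186.9], 0.43)]
[[258.4, 180.6], [257.1, 184.1], [259.7, 177.1]]
[[258.8, 182.4], [257.5, 185.9], [260.0, 179.0]]
```

View pics/c5.png

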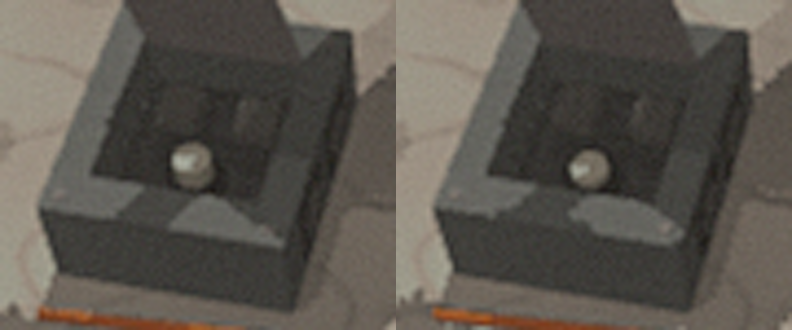

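Left is before, right is after: the button's white side has disappeared (its top is now near (258,183) in the full picture), so it sits lower. The stop was felt at tip z 50 mm. Next I go round behind the open cover.

{"name": "drive_tool", "arguments": {
  "gripper": [0, 0, 0, 0, 0, 0, 0, 0, 0, 0],
  "travel": [
    [0, 1, 0],
    [0, 1, 0],
    [0, 1, 0],
    [0, 1, 0],
    [0, 0, 0],
    [0, 0, 1],
    [0, 0, 1],
    [0, 0, 0.8],
    [0, 0, 0],
    [0, 0, 0]
  ],
  "spin": [0, 0, 0, 0, 0, 0, 0, 0, 0, 0]
}}

```text
time: 11.93
eef_pos: [481.0, -125.9, 171.9]
orientation: [0.769, -0.64, -0.002, 0.001]
ft_force: [1.0, -1.2, 1.5]
width: 0.4
```

```bash
python3 -c "
from h import *
s,R,tip,b=st()
# waypoints: corner (centre+7.5) at r, theta
pr=b[[0,2]]
for i,(th,r) in enumerate(zip(np.r_[1.27,np.linspace(1.25,0.0,16)],np.r_[88,np.linspace(88,99,16)])):
    w=np.array([r*np.cos(th)-7.5,r*np.sin(th)]); d=(w-pr)/25; print(round(th,2),w.round(1),'y',round(-d[0],2),'z',round(-d[1],2)); pr=w
"
```

```text
t 11.93 tip world [ 480.9 -125.8  149.9] hinge-frame tip [-15.5   1.4  79.9] F [ 1.  -1.2  1.5] w 0.4 toolx deg -79.5 tilt [-0.0047  0.0018]
1.27 [18.6 84. ] y -1.36 z -0.17
1.25 [20.2 83.5] y -0.07 z 0.02
1.17 [27.4 81.6] y -0.29 z 0.08
1.08 [34.4 79. ] y -0.28 z 0.1
1.0 [41.2 75.9] y -0.27 z 0.13
0.92 [47.8 72.2] y -0.26 z 0.15
0.83 [54.1 67.8] y -0.25 z 0.17
0.75 [60.1 63. ] y -0.24 z 0.19
0.67 [65.7 57.6] y -0.22 z 0.22
0.58 [70.8 51.7] y -0.21 z 0.24
0.5 [75.5 45.4] y -0.19 z 0.25
0.42 [79.7 38.6] y -0.17 z 0.27
0.33 [83.3 31.4] y -0.14 z 0.29
0.25 [86.3 23.9] y -0.12 z 0.3
0.17 [88.7 16.2] y -0.1 z 0.31
0.08 [90.4  8.2] y -0.07 z 0.32
0.0 [91.5  0. ] y -0.04 z 0.33
```

{"name": "drive_tool", "arguments": {
  "gripper": [0, 0, 0, 0, 0, 0],
  "travel": [
    [0, -0.5, -0.17],
    [0, -0.5, 0],
    [0, -0.36, 0],
    [0, -0.07, 0],
    [0, -0.3, 0.1],
    [0, 0, 0]
  ],
  "spin": [0, 0, 0, 0, 0, 0]
}}

```text
time: 12.43
eef_pos: [525.7, -118.6, 175.9]
orientation: [0.769, -0.64, 0.0, -0.0]
ft_force: [-0.8, 0.7, 1.8]
width: 0.6
```

{"name": "drive_tool", "arguments": {
  "gripper": [0, 0, 0, 0, 0, 0, 0],
  "travel": [
    [0, -0.28, 0.1],
    [0, -0.27, 0.13],
    [0, -0.26, 0.15],
    [0, -0.25, 0.17],
    [0, -0.24, 0.19],
    [0, 0, 0],
    [0, 0, 0]
  ],
  "spin": [0, 0, 0, 0, 0, 0, 0]
}}

```text
time: 13.02
eef_pos: [556.5, -112.6, 156.6]
orientation: [0.769, -0.64, -0.001, 0.0]
ft_force: [-3.9, -0.1, 0.4]
width: 0.5
```

```bash
python3 -c "
from h import *
go(65.7,0,57.6)
a=snap('scene','s6.png')['img'][30:240,140:380];b=snap('top','t6.png')['img'][80:290,265:525]
a=cv2.resize(a,None,fx=2,fy=2);b=cv2.resize(b,(480,420))
cv2.imwrite('pics/c6.png',cv2.resize(np.hstack([a,b])[:,:,::-1],(800,350)))"
```

```text
t 13.02 tip world [ 556.4 -112.6  134.6] hinge-frame tip [61.1  0.5 64.6] F [-3.9 -0.1  0.4] w 0.5 toolx deg -79.5 tilt [-0.0017  0.0005]
units [ 0.019 -0.184  0.278]
```

View pics/c6.png

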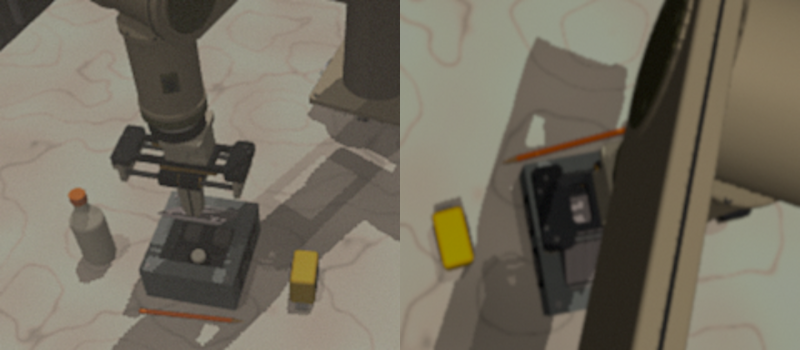

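The cover is seen nearly edge-on in the scene view, tilted down under the fingers (195,205). The nearby objects are unmoved. Continuing along the arc.

{"name": "drive_tool", "arguments": {
  "gripper": [0, 0, 0, 0, 0, 0],
  "travel": [
    [0, -0.2, 0.26],
    [0, -0.21, 0.24],
    [0, -0.19, 0.25],
    [0, -0.17, 0.27],
    [0, 0, 0],
    [0, 0, 0]
  ],
  "spin": [0, 0, 0, 0, 0, 0]
}}

```text
time: 13.62
eef_pos: [575.8, -109.4, 132.1]
orientation: [0.769, -0.64, 0.0, 0.0]
ft_force: [-4.0, 0.4, 1.6]
width: 0.5
```

{"name": "drive_tool", "arguments": {
  "gripper": [0, 0, 0, 0, 0],
  "travel": [
    [0, -0.14, 0.29],
    [0, -0.12, 0.3],
    [0, -0.1, 0.31],
    [0, 0, 0],
    [0, 0, 0]
  ],
  "spin": [0, 0, 0, 0, 0]
}}

```text
time: 14.03
eef_pos: [584.9, -107.9, 110.2]
orientation: [0.769, -0.64, 0.0, -0.0]
ft_force: [-3.5, -1.6, 3.2]
width: 0.9
```

```bash
python3 -c "
from h import *
go(92,0,0)
a=snap('scene','s7.png')['img'][60:240,140:380]
cv2.imwrite('pics/c7.png',cv2.resize(a[:,:,::-1],None,fx=3,fy=3))"
```

```text
t 14.03 tip world [ 584.9 -107.9   88.2] hinge-frame tip [90.  -0.1 18.2] F [-3.5 -1.6  3.2] w 0.9 toolx deg -79.5 tilt [ 0.0009 -0.0003]
units [-0.006 -0.079  0.726]
```

View pics/c7.png

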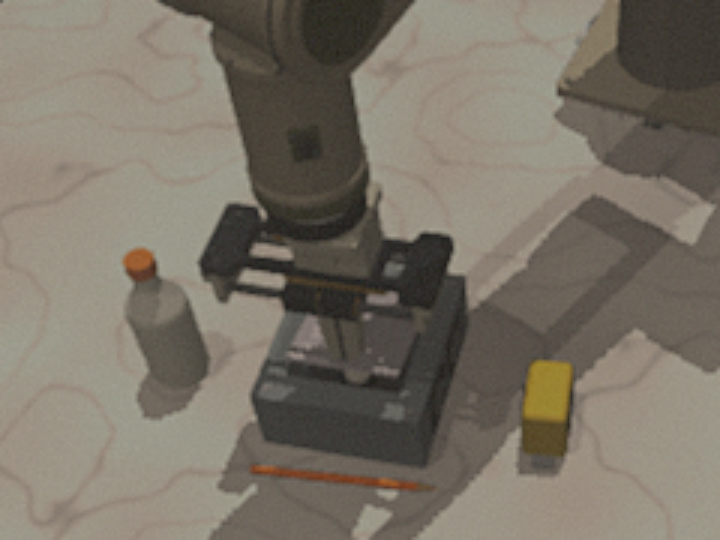

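The cover is nearly shut under the fingertips (355,375). Pressing on past flush.

{"name": "drive_tool", "arguments": {
  "gripper": [0, 0, 0, 0, 0, 0],
  "travel": [
    [0, -0.04, 0.26],
    [0, -0.04, 0.26],
    [0, 0, 0.2],
    [0, 0, 0.1],
    [0, 0, 0],
    [0, 0, 0]
  ],
  "spin": [0, 0, 0, 0, 0, 0]
}}

```text
time: 14.58
eef_pos: [587.4, -107.6, 90.0]
orientation: [0.769, -0.64, 0.001, -0.0]
ft_force: [-1.9, -1.3, 5.0]
width: 0.4
```

{"name": "drive_tool", "arguments": {
  "gripper": [0, 0, 0, 0],
  "travel": [
    [0, 0, 0.06],
    [0, 0, 0.06],
    [0, 0, 0],
    [0, 0, 0]
  ],
  "spin": [0, 0, 0, 0]
}}

```text
time: 14.92
eef_pos: [587.2, -107.6, 86.8]
orientation: [0.769, -0.64, 0.001, -0.0]
ft_force: [-1.4, -2.1, 4.5]
width: 0.5
```

{"name": "drive_tool", "arguments": {
  "gripper": [0, 0, 0, 0],
  "travel": [
    [0, 0, 0.02],
    [0, 0, 0.02],
    [0, 0, 0],
    [0, 0, 0]
  ],
  "spin": [0, 0, 0, 0]
}}

```text
time: 15.25
eef_pos: [587.3, -107.7, 86.5]
orientation: [0.769, -0.64, 0.001, -0.0]
ft_force: [-4.3, -2.0, 10.5]
width: 0.7
```

{"name": "drive_tool", "arguments": {
  "gripper": [0, 0, 0, 0, 0, 0, 0, 0, 0, 0],
  "travel": [
    [0, 0, -0.1],
    [0, 0, -0.2],
    [0, 0, -0.6],
    [0, 0, -1],
    [0, 0, -1],
    [0, 0, -1],
    [0, 0, -1],
    [0, 0, -1],
    [0, 0, -1],
    [0, 0, 0]
  ],
  "spin": [0, 0, 0, 0, 0, 0, 0, 0, 0, 0]
}}

```text
time: 16.08
eef_pos: [589.0, -107.5, 264.0]
orientation: [0.769, -0.639, 0.004, -0.002]
ft_force: [1.1, -1.1, 1.4]
width: 0.6
```

{"name": "drive_tool", "arguments": {
  "gripper": [0, 0, 0, 0, 0, 0, 0, 0, 0, 0],
  "travel": [
    [0, 0, 0],
    [0, 0, 0],
    [0, 0, 0],
    [0, 0, 0],
    [0, 0, 0],
    [0, 0, 0],
    [0, 0, 0],
    [0, 0, 0],
    [0, 0, 0],
    [0, 0, 0]
  ],
  "spin": [0, 0, 0, 0, 0, 0, 0, 0, 0, 0]
}}

```text
time: 16.92
eef_pos: [586.7, -107.3, 257.4]
orientation: [0.769, -0.64, 0.0, 0.0]
ft_force: [-0.3, 0.0, -0.8]
width: 0.5
```

{"name": "drive_tool", "arguments": {
  "gripper": [0, 0, 0, 0, 0, 0, 0, 0, 0, 0],
  "travel": [
    [0, 0, 0],
    [0, 0, 0],
    [0, 0, 0],
    [0, 0, 0],
    [0, 0, 0],
    [0, 0, 0],
    [0, 0, 0],
    [0, 0, 0],
    [0, 0, 0],
    [0, 0, 0]
  ],
  "spin": [0, 0, 0, 0, 0, 0, 0, 0, 0, 0]
}}

```text
time: 17.75
eef_pos: [586.6, -107.3, 257.4]
orientation: [0.769, -0.64, -0.0, -0.0]
ft_force: [0.1, -0.5, -0.2]
width: 0.3
```

```bash
python3 -c "
from h import *
st()
a=snap('scene','s8.png')['img'][30:240,140:380]
t=viewer.capture('top')
for p in (t,):
  for n in ('tape_measure','glue_bottle','pencil'): print(n,[np.round(d['extent']).tolist() for d in models.find_in(p,n)[:1]])
cv2.imwrite('pics/c8.png',cv2.resize(a[:,:,::-1],None,fx=2.8,fy=2.8))"
```

```text
t 17.75 tip world [ 586.6 -107.3  235.4] hinge-frame tip [9.180e+01 1.000e-01 1.654e+02] F [ 0.1 -0.5 -0.2] w 0.3 toolx deg -79.5 tilt [-0.  0.]
tape_measure [[281.0, 205.0, 314.0, 244.0]]
glue_bottle [[361.0, 187.0, 409.0, 250.0]]
pencil [[363.0, 186.0, 411.0, 248.0]]
```

View pics/c8.png

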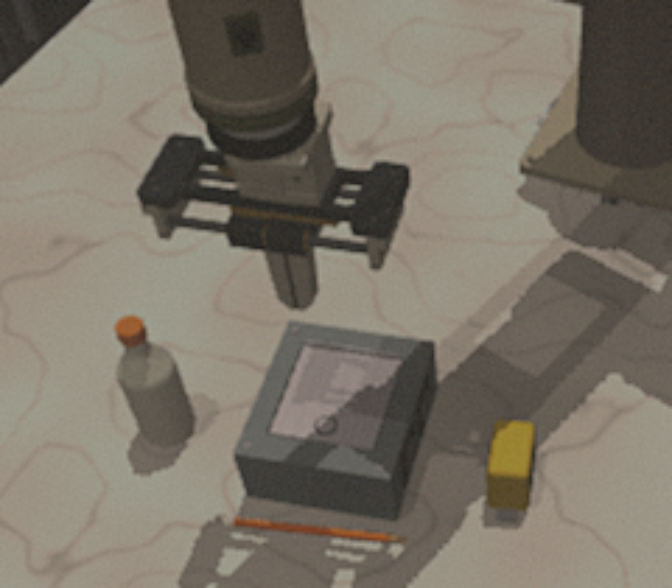

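The cover is shut flush 2.5 s after release, with the mark at (325,425) in the crop. The bottle, tape measure and pencil are where they were, and the arm touches nothing.

```bash
python3 -c "
from h import *
print(robot.hand_in())"
```

```text
the job is handed in; nothing more can be done
None
```

The job is done and handed in at about 18 s of the 58 s allowed. I pressed the cover open, pushed the reset button home, then pushed the cover over and down until it latched.

**Last checks:**
- **Button:** its stop was felt at 50 mm above the bench, as stated, with up to 22 N on the wrist. Before-and-after pictures show it lower.
- **Cover:** I pressed it to its stop, about 5.5 mm past flush. About 2.5 s after release it still looked flush in the picture.
- **Surroundings:** the arm stood clear, with wrist force near zero. The bottle, tape measure and pencil were where they started in the scene picture.

**Checks that disagreed:**
- **Late network reports:** in the last top view the networks put the bottle and pencil on the box cover, with the arm covering part of that view. I discarded those reports and relied on the scene picture.
- **Button position:** the top-view network did not find the button. My rough pixel estimate put it at z 47 mm, too low because I had included the button's side. I used the position from the box fit, which the scene-view detection supported.

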